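Erect the folding sample tray

TASK

Set up the folding sample tray: raise its three hinged walls (left, right and near), which lie folded out on the worktop, until each stands fully upright, so that with the fixed far wall they form an open box. Leave the beakers and the stopper beside it where they are.

Things in the scene. Friction and masses are not known exactly. Their poses are not given: they have to be found in the camera images.
- tray: Folding sample tray, bare aluminium, fixed to the worktop. Origin: centre of its 114 mm square, 10 mm thick base, at worktop height; z up, x from its near wall (robot side) to its fixed far wall (upright at x=+60 mm, 91 mm high), y to its left. Three hinged walls; hinge lines 60 mm from the centre (y=+60 left, y=-60 right, x=-60 near), 7 mm above the worktop.
- wall_left (a joint): Angle of the left (tray +y) wall: 0 flat outward over the worktop (4 mm gap below), 1.571 rad upright at its stop; grows as it rises. Plate 110 mm along the hinge, 6 mm thick, about 0.1 kg, middle plane through the hinge line, free edge 84 mm from it. Stiff hinge (0.09 N m friction): the wall stays at any angle where it is left.
- wall_left_bar (a point): Middle, on the axis, of the left wall's round steel finger bar: 8 mm thick, parallel to the hinge, 38 mm from it, 24 mm from the wall's middle plane on the inner face (upper while flat), 60 mm clear between its posts. Good for lifting to about 55 degrees; beyond, a finger behind it meets the plate. Axes: x hinge to free edge, y along the bar, z out of the inner face.
- wall_left_edge (a point): Middle of the left wall's free edge, in its middle plane; axes as for the bar. A part-raised wall can be let go and taken anew here, a finger on each side of the plate, to bring it upright; fingertips up to 30 mm below the edge stay clear of the bar.
- wall_right (a joint): Angle of the right (tray -y) wall: 0 flat outward over the worktop (4 mm gap below), 1.571 rad upright at its stop; grows as it rises. Plate 110 mm along the hinge, 6 mm thick, about 0.1 kg, middle plane through the hinge line, free edge 84 mm from it. Stiff hinge (0.09 N m friction): the wall stays at any angle where it is left.
- wall_right_bar (a point): Middle, on the axis, of the right wall's round steel finger bar: 8 mm thick, parallel to the hinge, 38 mm from it, 24 mm from the wall's middle plane on the inner face (upper while flat), 60 mm clear between its posts. Good for lifting to about 55 degrees; beyond, a finger behind it meets the plate. Axes: x hinge to free edge, y along the bar, z out of the inner face.
- wall_right_edge (a point): Middle of the right wall's free edge, in its middle plane; axes as for the bar. A part-raised wall can be let go and taken anew here, a finger on each side of the plate, to bring it upright; fingertips up to 30 mm below the edge stay clear of the bar.
- wall_near (a joint): Angle of the near (tray -x, toward the robot) wall: 0 flat outward over the worktop (4 mm gap below), 1.571 rad upright at its stop; grows as it rises. Plate 110 mm along the hinge, 6 mm thick, about 0.1 kg, middle plane through the hinge line, free edge 84 mm from it. Stiff hinge (0.09 N m friction): the wall stays at any angle where it is left.
- wall_near_bar (a point): Middle, on the axis, of the near wall's round steel finger bar: 8 mm thick, parallel to the hinge, 38 mm from it, 24 mm from the wall's middle plane on the inner face (upper while flat), 60 mm clear between its posts. Good for lifting to about 55 degrees; beyond, a finger behind it meets the plate. Axes: x hinge to free edge, y along the bar, z out of the inner face.
- wall_near_edge (a point): Middle of the near wall's free edge, in its middle plane; axes as for the bar. A part-raised wall can be let go and taken anew here, a finger on each side of the plate, to bring it upright; fingertips up to 30 mm below the edge stay clear of the bar.
- small_beaker: Bystander: small empty glass beaker, 50x56x60 mm, standing left of the tray; origin at the centre of its underside.
- stopper: Bystander: small rubber stopper, 24 mm across, 26 mm high, beyond the tray to the left, past the tip box; origin at the centre of its underside.
- beaker_12: Bystander: larger glass beaker, 59x66x72 mm, farther left; origin at the centre of its underside.
- tip_box: Obstacle, fixed: blue pipette tip box left of the tray, 82x118 mm, 55 mm high, its clear lid standing open on the tray side to 140 mm height, from about y=+0.02 m leftward. Origin at the centre of its underside. Also keep clear of the tall grey cabinet beyond x=0.65 m and the tall wall on the right beyond y=-0.44 m; come in from the robot side, above the tray.

How it is judged:
At the end, for the whole second after the job is handed in: The left, right and near walls all stand upright (each hinge above 1.43 rad, within 8 degrees of its 1.571 rad stop) and at rest (value of joint each of wall_left, wall_right, wall_near above 1.43 rad and velocity of joint wall_left between -0.05 and 0.05 rad/s and velocity of joint wall_right between -0.05 and 0.05 rad/s and velocity of joint wall_near between -0.05 and 0.05 rad/s); the robot touches nothing.
It fails at once if a beaker or the stopper beside the tray is pushed more than 30 mm or tipped over (distance of any of small_beaker, stopper, beaker_12 from where it was at the start of the episode above 0.03 m or angle between any of small_beaker, stopper, beaker_12's own z axis and vertical above 0.5 rad).
It also fails if it takes over 70 s, if anything falls off the work surface, if the arm or the gripper's body presses on something with over 40 N, if the wrist force passes 120 N, or if a joint passes its speed limit or range.

ROBOT

A 6-joint arm with a two-finger parallel gripper is mounted at the origin on a cart in front of the work surface, level with it; the furniture and walls round the work are solid. World frame = base frame: x ahead of the robot, y to its left, z up, the work surface at z = 0. Lengths are in m, angles in rad, forces in N, time in s.
With the tool pointing down it reaches from about 0.225 to 0.875 m from the base axis. Payload 3.4 kg.
Tool frame: the origin (TCP) lies at the very end of the fingers, on their centre line; the grasp point (between the pads) lies 19 mm behind it; x points along the fingers, y is the direction in which the jaws open and shut, and the axes are right-handed (so a half turn about x gives the same grasp; the last joint's range is limited). The gripper opens to 85 mm and grips with 20 to 120 N. Pads are 22 mm wide; open, the fingers measure 114 mm over their backs; the gripper's body (76 mm by 85 mm) begins 54 mm behind the grasp point. The pads swing forward as they close: fully open they stand 13 mm farther back than shut.
Start: joints at [1.102, 0.276, 1.505, -0, 1.361, -0.121], TCP at [0.196, 0.541, 0.231] pointing down, gripper open.
Joint ranges: [-2.89, 2.89], [-0.75, 2.08], [0.22, 2.7], [-1.18, 4.32], [0.11, 2.71], [-2.7, 2.7]. Speed limits (rad/s): [2.57, 2.57, 3.14, 3.14, 3.14, 3.14].

INTERFACE

Orientations are given as a 3x3 rotation matrix whose columns are the frame's x, y, z axes.
In Python, from bench import sensors, grab_frame, calibration, ticket, recognise, spot_point gives the robot as it stands.
- The arm moves only by the tool arm_command, never from a script. Its argument "increments" is a list of rows, each a list of 3 entries, a list of its own where there are three numbers: the shift along the tool's x, y, z normalised to -1 to 1, where 1 is 0.2 m, then the turn, a rotation vector about the tool's x, y, z normalised to -1 to 1, where 1 is 180 degrees, then the opening, from -1 (shut) to 1 (fully open). A call has 1 to 20 rows; each row shifts and turns the commanded pose from where the row before left it, along the tool's axes as they then stand; what a row does not reach is not made up. A row lasts 1/8 s, in which the tool goes at most 62.5 mm and 10.7 degrees, less where a joint would pass 70% of its speed; a pose out of reach is approached as far as the arm can. A call with a number of a shift or a turn outside -1 to 1 is refused whole. A call with a gripper value outside its range is refused whole. The fingers move at their own pace and stop on an object; "newtons" is the grip in N (left out, the last holds). Time passes only in rows, so rows that do not move let the fingers close. It gives the time, the measured TCP pose, the force and the opening at its end, in the units of the state.
- sensors.state(): the state, without advancing time (a new reading comes with each control period).
- grab_frame(name): name is "scene" or "top" or "wrist"; returns (picture, depth): 400x640x3 uint8, blue, green, red; 400x640 float32, m along the optical axis (not along the pixel's ray), 0 where there is no reading.
- calibration(name): a dict with "K" (3x3 intrinsics, pixels), "dist_coeffs" ([k1, k2, p1, p2, k3] as OpenCV has them; the pictures are not rectified), "pose" (4x4, takes a point from camera to world coordinates). Camera axes: x right, y down, z forward; pixel columns grow to the right and rows downward; lengths in m; the calibration is good to about 2 mm. A picture is of the moment at which its call begins: read the wrist's pose just before it. calibration takes no time and is no camera call; for the wrist camera it gives the pose at the moment of the call.
- ticket.finish_job(): hands the job in, once; it reports no verdict.
Trained networks look in the newest picture that a camera, given by its name, has taken for a name from the list of things; names that differ only in an ending like _2 or _b are one class to them, and where a whole thing is asked for, a point or a joint stands for the part that bears it (a point fixed in the world has none). Each returns a list of dicts, best first, with "score" (0 to 1); they miss things now and then, are a little off and sometimes report something else, mostly with a low value. They report only what shows in the picture. A call takes as long as a camera call.
- recognise(camera, query): "rect" ([left, top, right, bottom] in pixels, round what is visible of it).
- spot_point(camera, query): "point" ([column, row] in pixels: a listed point, or the origin of a listed thing).
The state is a dict: "t": time; "joint_positions": joint angles; "qd": joint speeds; "effort": joint torques, N m; "tcp_pos": TCP position; "orientation": TCP orientation; "ft_force": force on the tool from outside, world axes, zero at the start; "ft_torque": the same for the moment, N m; "grip_width": finger opening in m.
Only numpy, scipy, OpenCV 4.12 (cv2) and the standard library are available. Lean on these libraries where they do the work, as an engineer would, in place of code of your own. Each camera call takes 0.05 s, during which the arm holds its last target.

## Working session

There is one attempt and no reset: what is moved stays moved. The work goes in short steps, Python scripts to look and compute and a tool call to move; the robot and the scene stay as the last step left them, time stands still between calls to the robot, and variables do not carry over. Pictures are saved under pics/ and viewed, and the job is handed in when it is done.

Besides the shell and the picture viewer there is one more tool, called after "Request:" by a JSON object that holds its "name" and its "arguments", one argument or row to a line. arm_command: Moves the arm, as the interface text tells. Its arguments: {"type":"object","properties":{"increments":{"type":"array","items":{"type":"array"}},"newtons":{"type":"number"}},"required":["increments"]}

```bash
ls; mkdir -p pics; python3 - <<'E'
from bench import sensors, grab_frame, calibration, recognise, spot_point
import cv2, numpy as np
for c in ["scene","top"]:
    im,d=grab_frame(c); cv2.imwrite(f"pics/{c}0.png",im)
    np.save(f"pics/{c}0.npy",d)
    cal=calibration(c); print(c,np.round(cal['K'],1).tolist(),np.round(cal['pose'],3).tolist(),cal['dist_coeffs'])
    for q in ["tray","wall_left_bar","wall_right_bar","wall_near_bar","wall_left_edge","wall_right_edge","wall_near_edge","tip_box","small_beaker"]:
        r=spot_point(c,q)[:2]
        print(c,q,[(np.round(x['point'],1).tolist(),round(x['score'],2)) for x in r])
print(sensors.state())
E
```

```text
pics
scene [[403.4, 0.0, 321.8], [0.0, 403.4, 193.0], [0.0, 0.0, 1.0]] [[-0.978, -0.089, 0.187, 0.385], [-0.206, 0.519, -0.83, 0.695], [-0.023, -0.85, -0.526, 0.516], [0.0, 0.0, 0.0, 1.0]] [-0.04596913  0.          0.          0.          0.        ]
scene tray [([343.1, 177.4], 0.79), ([343.8, 141.2], 0.46)]
scene wall_left_bar [([344.3, 181.6], 0.95)]
scene wall_right_bar [([344.9, 147.3], 0.92)]
scene wall_near_bar [([381.1, 161.7], 0.66)]
scene wall_left_edge [([344.0, 200.3], 0.98)]
scene wall_right_edge [([345.1, 140.0], 0.8), ([343.4, 144.3], 0.25)]
scene wall_near_edge [([259.8, 219.8], 0.56), ([400.3, 166.4], 0.55)]
scene tip_box []
scene small_beaker [([384.2, 247.6], 0.81)]
top [[387.5, 0.0, 317.7], [0.0, 387.5, 193.0], [0.0, 0.0, 1.0]] [[-0.011, -0.997, 0.075, 0.457], [-1.0, 0.011, 0.002, -0.058], [-0.003, -0.075, -0.997, 1.123], [0.0, 0.0, 0.0, 1.0]] [-0.00292318  0.          0.          0.          0.        ]
top tray [([376.0, 195.8], 0.89)]
top wall_left_bar [([342.8, 199.7], 0.68)]
top wall_right_bar [([404.2, 189.9], 0.59)]
top wall_near_bar [([380.3, 222.0], 0.91)
[... 323 characters left out ...]
00, -5.86523704e-06,
        1.36070318e+00, -1.21020852e-01]), 'qd': array([ 0.00204988, -0.00077631,  0.00038295,  0.00081147, -0.00101689,
        0.00158416]), 'effort': array([-7.27854949e-04, -4.16659534e+01, -2.46106231e+01, -1.28567522e-04,
        2.39163610e-04,  3.36141090e-05]), 'tcp_pos': array([0.19598598, 0.54061193, 0.23134192]), 'orientation': array([[ 5.92807565e-05,  3.40779988e-01,  9.40143072e-01],
       [ 1.04362220e-04,  9.40143067e-01, -3.40779993e-01],
       [-9.99999993e-01,  1.18317113e-04,  2.01678362e-05]]), 'ft_force': array([ 0.13446392,  0.64546735, -0.39040843]), 'ft_torque': array([-0.03978405, -0.05104732,  0.03610784]), 'grip_width': 0.08518158718524706}
```

```bash
python3 - <<'E'
import cv2
t=cv2.imread("pics/top0.png")[120:300,240:480]; cv2.imwrite("pics/top0c.png",cv2.resize(t,None,fx=3.2,fy=3.2,interpolation=cv2.INTER_CUBIC))
t=cv2.imread("pics/scene0.png"); cv2.imwrite("pics/scene0c.png",cv2.resize(t[90:300,220:500],None,fx=2.8,fy=2.8,interpolation=cv2.INTER_CUBIC))
E
```

```text
(no output)
```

View pics/top0c.png

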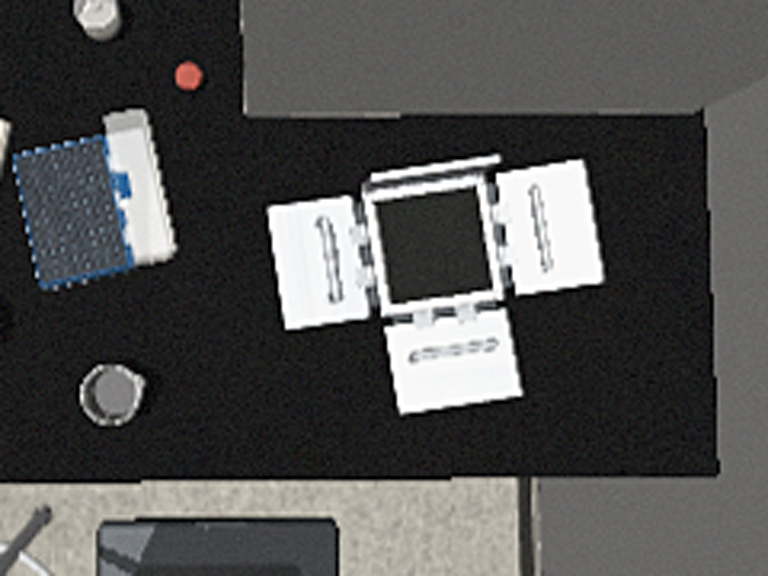

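View pics/scene0c.png

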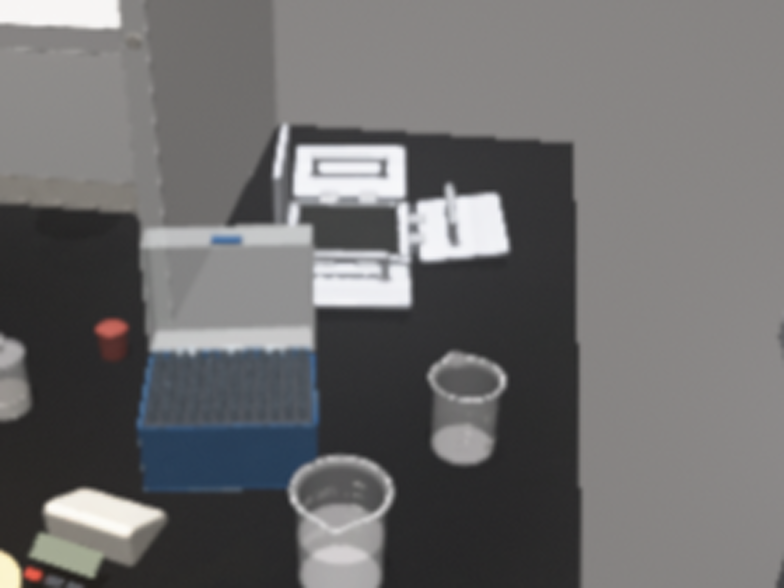

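View pics/top0.png

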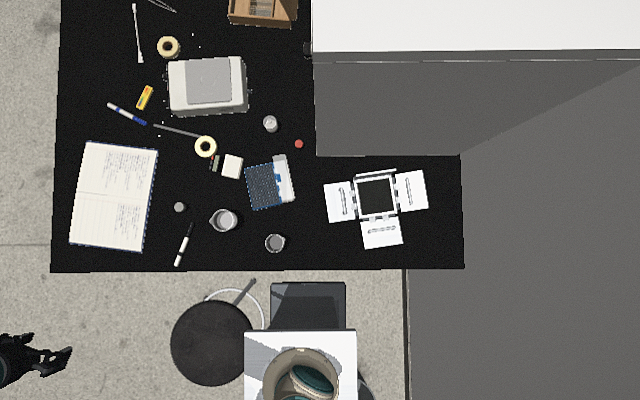

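View pics/scene0.png

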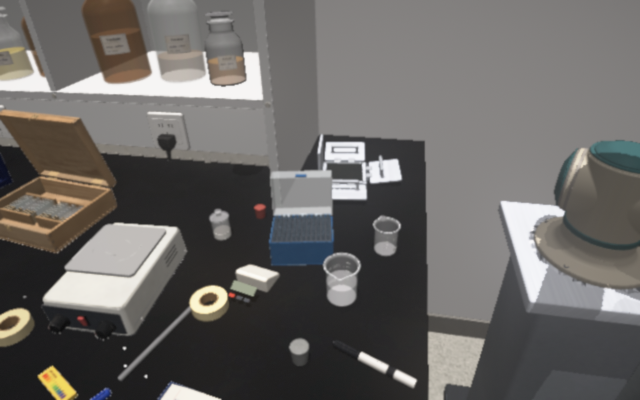

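```bash
cat > h.py <<'E'
import numpy as np, cv2
from scipy.optimize import minimize
def proj(P,cal):
    T=np.linalg.inv(np.array(cal['pose'])); P=np.asarray(P,float).reshape(-1,3)
    return cv2.projectPoints(P,cv2.Rodrigues(T[:3,:3])[0],T[:3,3],np.array(cal['K']),np.array(cal['dist_coeffs']))[0].reshape(-1,2)
def backz(px,cal,z):
    u=cv2.undistortPoints(np.array(px,float).reshape(-1,1,2),np.array(cal['K']),np.array(cal['dist_coeffs'])).reshape(-1,2)
    T=np.array(cal['pose']); d=np.c_[u,np.ones(len(u))]@T[:3,:3].T
    return T[:3,3]+d*((z-T[2,3])/d[:,2])[:,None]
def tw(p,pts):
    c,s=np.cos(p[2]),np.sin(p[2]); pts=np.atleast_2d(np.asarray(pts,float))
    return np.c_[p[0]+c*pts[:,0]-s*pts[:,1],p[1]+s*pts[:,0]+c*pts[:,1],pts[:,2]]
def plates():
    q=[]
    for a in (0,1,2):  # left,right,near
        r=np.array([[64,-55],[144,-55],[144,55],[64,55]])/1000.
        if a==0: xy=np.c_[-r[:,1],r[:,0]]
        elif a==1: xy=np.c_[r[:,1],-r[:,0]]
        else: xy=-r
        q.append(np.c_[xy,np.full(4,0.010)])
    return q
def score(p,g,cal,S=8):
    m=np.zeros(g.shape,np.uint8)
    M=np.zeros((g.shape[0]*4,g.shape[1]*4),np.uint8)
    for q in plates():
        uv=proj(tw(p,q),cal); cv2.fillConvexPoly(M,np.round((uv*4+1.5)*16).astype(np.int32),255,shift=4)
    m=cv2.resize(M,(g.shape[1],g.shape[0]),interpolation=cv2.INTER_AREA)/255.
    return m
def fit(g,cal,p0,region):
    # region mask where compared
    gn=np.clip((g.astype(float)-30)/(230-30),0,1)
    def f(p):
        m=score(p,g,cal); ring=cv2.dilate(m,np.ones((9,9)))>0
        # maximise contrast inside vs outside ring excluding tray side: simple SSD on ring
        return -np.sum((2*gn-1)*m)
    return minimize(f,p0,method='Nelder-Mead',options=dict(initial_simplex=np.array(p0)+np.array([[0,0,0],[.01,0,0],[0,.01,0],[0,0,.05]]),xatol=1e-4,fatol=1e-2))
E
python3 - <<'E'
from h import *
from bench import calibration
cal=calibration("top"); g=cv2.imread("pics/top0.png",0)
P=backz([[376,195.8],[342.8,199.7],[404.2,189.9],[380.3,222]],cal,0.02); print(np.round(P,3))
P2=backz([[327,203.8],[424.9,190.4],[382.6,247.2]],cal,0.007); print(np.round(P2,3))
r=fit(g,cal,[P[0][0],P[0][1],0.16],None); print(r.x,r.fun)
im=cv2.imread("pics/top0.png"); im=cv2.resize(im[120:300,240:480],None,fx=3.2,fy=3.2)
for q in plates():
    uv=(proj(tw(r.x,q),cal)-[240,120]+.5)*3.2; cv2.polylines(im,[np.int32(uv)],True,(0,0,255),1)
c,s=1,0
for b in ([0,.098,.031],[0,-.098,.031],[-.098,0,.031]):
    uv=(proj(tw(r.x,b),cal)-[240,120]+.5)*3.2; cv2.circle(im,tuple(np.int32(uv[0]).tolist()),3,(0,200,0),-1)
cv2.imwrite("pics/fit0.png",im)
bl=backz([[277,240.3]],cal,0);print(bl)
# tip box lid extents via depth
d=np.load("pics/top0.npy"); print(d[196,376], d[205,340],d[180,283])
E
```

```text
[[ 0.531 -0.222  0.02 ]
 [ 0.521 -0.127  0.02 ]
 [ 0.547 -0.303  0.02 ]
 [ 0.456 -0.233  0.02 ]]
[[ 0.51  -0.082  0.007]
 [ 0.546 -0.366  0.007]
 [ 0.384 -0.24   0.007]]
[ 0.53052776 -0.22169072  0.13738298] -2949.740196078432
[[0.40661699 0.0629964  0.        ]]
1.1151164 1.1093693 0.99349535
```

View pics/fit0.png

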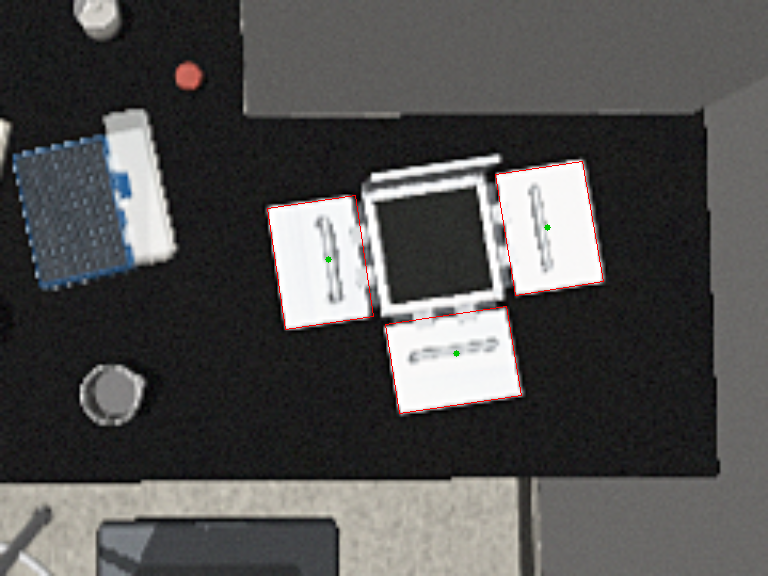

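Request:
{"name": "arm_command", "arguments": {
  "increments": [
    [[0,-0.203,0.151],[0,0,0],0],
    [[0,-0.203,0.151],[0,0,0],0],
    [[0,-0.203,0.151],[0,0,0],0],
    [[0,-0.203,0.151],[0,0,0],0],
    [[0,-0.203,0.151],[0,0,0],0],
    [[0,-0.203,0.151],[0,0,0],0],
    [[0,-0.203,0.151],[0,0,0],0],
    [[0,-0.203,0.151],[0,0,0],0],
    [[0,-0.203,0.151],[0,0,0],0],
    [[0,-0.203,0.151],[0,0,0],0],
    [[0,-0.203,0.151],[0,0,0],0],
    [[0,-0.203,0.151],[0,0,0],0],
    [[0,-0.203,0.151],[0,0,0],0],
    [[0,-0.203,0.151],[0,0,0],0],
    [[0,-0.203,0.151],[0,0,0],0],
    [[0,-0.203,0.151],[0,0,0],0],
    [[0,0,0],[0,0,0],0]
  ],
  "newtons": 40
}}

```text
t: 3.12
tcp_pos: [0.4299, -0.2383, 0.2309]
orientation: [[0.001, 0.344, 0.939], [-0.001, 0.939, -0.344], [-1.0, -0.001, 0.001]]
ft_force: [-0.7, 0.1, -0.5]
grip_width: 0.0427
```

Request:
{"name": "arm_command", "arguments": {
  "increments": [
    [[0,0,0],[0.0576,0,0],0],
    [[0,0,0],[0.0576,0,0],0],
    [[0,0,0],[0.0576,0,0],0],
    [[0,0,0],[0.0576,0,0],0],
    [[0,0,0],[0.0576,0,0],0],
    [[0,0,0],[0.0576,0,0],0],
    [[0,0,0],[0,0,0],0],
    [[0,0,0],[0,0,0],0]
  ]
}}

```text
t: 4.12
tcp_pos: [0.4287, -0.2342, 0.2313]
orientation: [[-0.0, 0.99, 0.14], [0.0, 0.14, -0.99], [-1.0, 0.0, -0.0]]
ft_force: [-0.6, 0.0, 0.7]
grip_width: 0.0429
```

```bash
python3 - <<'E'
from h import *
from bench import *
from bench import sensors, grab_frame, calibration, spot_point
p=[0.5305,-0.2217,0.1374]
s=sensors.state(); print(s['t'],np.round(s['tcp_pos'],4),np.round(s['orientation'],3).tolist(),s['grip_width'],s['joint_positions'].round(2))
cal=calibration("wrist"); im,d=grab_frame("wrist")
print(np.round(cal['pose'],3).tolist())
np.save("pics/w1.npy",d)
for q in plates():
    uv=proj(tw(p,q),cal); cv2.polylines(im,[np.int32(np.round(uv))],True,(0,0,255),1)
for b in ([0,.098,.031],[0,-.098,.031],[-.098,0,.031]):
    uv=proj(tw(p,b),cal)
    if abs(uv).max()<2000: cv2.circle(im,tuple(np.int32(uv[0]).tolist()),3,(0,200,0),-1)
print(spot_point("wrist","wall_near_bar")[:1], proj(tw(p,[-.098,0,.031]),cal))
cv2.imwrite("pics/w1.png",im)
E
```

```text
4.125 [ 0.4287 -0.2342  0.2313] [[-0.0, 0.99, 0.14], [0.0, 0.14, -0.99], [-1.0, 0.0, -0.0]] 0.04294980980563039 [-0.64  0.15  1.68  0.    1.32 -0.78]
[[0.99, 0.133, 0.046, 0.417], [0.141, -0.937, -0.319, -0.151], [0.0, 0.322, -0.947, 0.374], [0.0, 0.0, 0.0, 1.0]]
[{'point': [331.8, 168.4], 'score': 0.8}] [[326.05622437 168.44451658]]
```

View pics/w1.png

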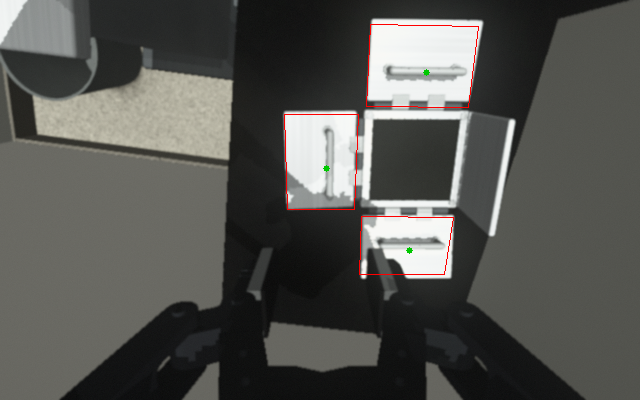

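```bash
python3 - <<'E'
from h import *
from bench import calibration
cal=calibration("wrist"); d=np.load("pics/w1.npy")
K=np.array(cal['K']); print(K.round(1).tolist(),cal['dist_coeffs'])
v,u=np.mgrid[0:400,0:640]
n=cv2.undistortPoints(np.stack([u,v],-1).reshape(-1,1,2).astype(float),K,np.array(cal['dist_coeffs'])).reshape(400,640,2)
P=np.dstack([n,np.ones((400,640))])*d[...,None]
T=np.array(cal['pose']); W=P@T[:3,:3].T+T[:3,3]; W[d==0]=np.nan
p=[0.5305,-0.2217,0.1374]; c,s=np.cos(p[2]),np.sin(p[2])
X=W[...,0]-p[0];Y=W[...,1]-p[1]; tx=c*X+s*Y; ty=-s*X+c*Y; tz=W[...,2]
def med(m): return int(m.sum()), [round(float(np.nanmedian(q[m])),4) for q in (tx,ty,tz)]
for n_,lo in (("near",(-.115,-.08,-.04,.04)),("left",(-.04,.04,.08,.115)),("right",(-.04,.04,-.115,-.08))):
    R=(tx>lo[0])&(tx<lo[1])&(ty>lo[2])&(ty<lo[3]); m=R&(tz>.02)&(tz<.045)
    print(n_,"bar",med(m),"plate",med(R&(tz<.018)), 'zmax',np.nanpercentile(tz[m],95))
R=(abs(tx)<.03)&(abs(ty)<.03); print("base",med(R))
# worktop
R=(abs(tx+.1)<.03)&(abs(ty-.1)<.02); print("worktop",med(R))
# edges: plate extents
for nm,R,q in (("left",(abs(tx)<.03)&(ty>.07)&(ty<.16)&(tz>.006),ty),("right",(abs(tx)<.03)&(ty<-.07)&(ty>-.16)&(tz>.006),-ty),("near",(abs(ty)<.03)&(tx<-.07)&(tx>-.16)&(tz>.006),-tx)):
    print(nm,np.nanpercentile(q[R],[99,99.9]))
E
```

```text
[[329.2, 0.0, 322.0], [0.0, 329.2, 195.8], [0.0, 0.0, 1.0]] [-0.03482326  0.          0.          0.          0.        ]
near bar (509, [-0.095, 0.0067, 0.0393]) plate (1600, [-0.1012, 0.0015, 0.0156]) zmax 0.0409322710015642
left bar (677, [-0.003, 0.0989, 0.0389]) plate (2129, [-0.0008, 0.094, 0.0142]) zmax 0.0404717750264195
right bar (1172, [0.0028, -0.1019, 0.0241]) plate (393, [0.0007, -0.0838, 0.017]) zmax 0.04385377642712644
base (2736, [-0.0001, 0.0013, 0.0116])
worktop (2236, [-0.1003, 0.1006, 0.0002])
left [0.14586475 0.14654575]
right [0.1351495  0.13621746]
near [0.15881077 0.15989548]
```

Request:
{"name": "arm_command", "arguments": {
  "increments": [
    [[0.2,0.03,0.008],[0,0,0],0],
    [[0.2,0,0],[0,0,0],0],
    [[0.2,0,0],[0,0,0],0],
    [[0.2,0,0],[0,0,0],0],
    [[0.15,0,0],[0,0,0],0],
    [[0.05,0,0],[0,0,0],0],
    [[0,0,0],[0,0,0],0]
  ],
  "newtons": 25
}}

```text
t: 5.1
tcp_pos: [0.4351, -0.2356, 0.0312]
orientation: [[-0.0, 0.991, 0.137], [0.0, 0.137, -0.991], [-1.0, -0.0, -0.001]]
ft_force: [-0.4, 0.9, 0.1]
grip_width: 0.0426
```

```bash
python3 - <<'E'
from bench import grab_frame
import cv2
im,d=grab_frame("wrist"); cv2.imwrite("pics/w2.png",im)
E
```

```text
(no output)
```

View pics/w2.png

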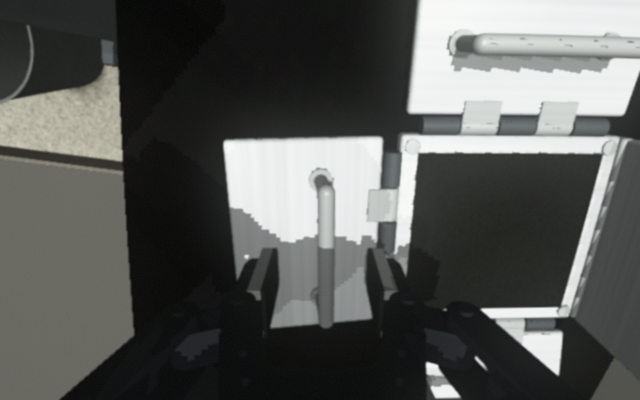

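```bash
python3 - <<'E'
from h import *
from bench import calibration,sensors,spot_point
cal=calibration("wrist"); s=sensors.state(); t=s['tcp_pos']; R=s['orientation']
for nm,o in (("tcp",[0,0,0]),("padL",[0,0,-.011]),("padR",[0,0,.011])): print(nm,proj(t+R@np.array(o),cal))
print(backz([[322,180],[327,325],[327,252]],cal,.031), t)
print(spot_point("wrist","wall_near_bar")[:2])
E
```

```text
tcp [[321.70969265 264.10026215]]
padL [[321.72219746 244.13221909]]
padR [[321.6978107  283.16565622]]
[[ 0.42987741 -0.19343332  0.031     ]
 [ 0.44368966 -0.27312333  0.031     ]
 [ 0.43737688 -0.22947461  0.031     ]] [ 0.43566165 -0.23599346  0.03193294]
[{'point': [326.2, 261.0], 'score': 0.79}]
```

Request:
{"name": "arm_command", "arguments": {
  "increments": [
    [[0.05,0.007,-0.01],[0,0,0],0],
    [[0,0,0],[0,0,0],0],
    [[0,0,0],[0,0,0],-1],
    [[0,0,0],[0,0,0],-1],
    [[0,0,0],[0,0,0],-1],
    [[0,0,0],[0,0,0],-1],
    [[0,0,0],[0,0,0],-1]
  ],
  "newtons": 25
}}

```text
t: 6.08
tcp_pos: [0.4364, -0.2335, 0.0214]
orientation: [[0.001, 0.991, 0.137], [-0.0, 0.137, -0.991], [-1.0, 0.001, 0.0]]
ft_force: [0.8, 0.8, 0.9]
grip_width: 0.0067
```

Request:
{"name": "arm_command", "arguments": {
  "increments": [
    [[-0.0161,0.0112,0],[0,0,0],-1],
    [[-0.015,0.0126,0],[0,0,0],-1],
    [[-0.014,0.0138,0],[0,0,0],-1],
    [[-0.0127,0.015,0],[0,0,0],-1],
    [[-0.0113,0.016,0],[0,0,0],-1],
    [[-0.0099,0.017,0],[0,0,0],-1],
    [[-0.0084,0.0178,0],[0,0,0],-1],
    [[-0.0068,0.0184,0],[0,0,0],-1],
    [[-0.0052,0.0189,0],[0,0,0],-1],
    [[0,0,0],[0,0,0],-1]
  ]
}}

```text
t: 7.32
tcp_pos: [0.4629, -0.2296, 0.0399]
orientation: [[-0.003, 0.99, 0.138], [0.0, 0.138, -0.99], [-1.0, -0.003, -0.001]]
ft_force: [2.4, -4.9, -20.0]
grip_width: 0.0065
```

```bash
python3 - <<'E'
from bench import grab_frame
import cv2
im,d=grab_frame("wrist"); cv2.imwrite("pics/w3.png",im)
im,d=grab_frame("scene"); cv2.imwrite("pics/s3.png",cv2.resize(im[100:300,240:440],None,fx=3,fy=3))
E
```

```text
(no output)
```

View pics/w3.png

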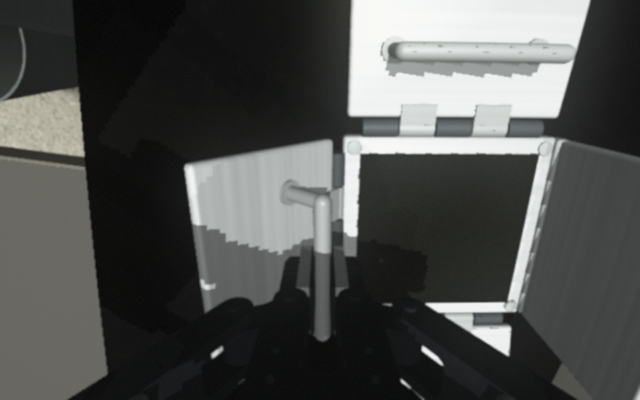

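View pics/s3.png

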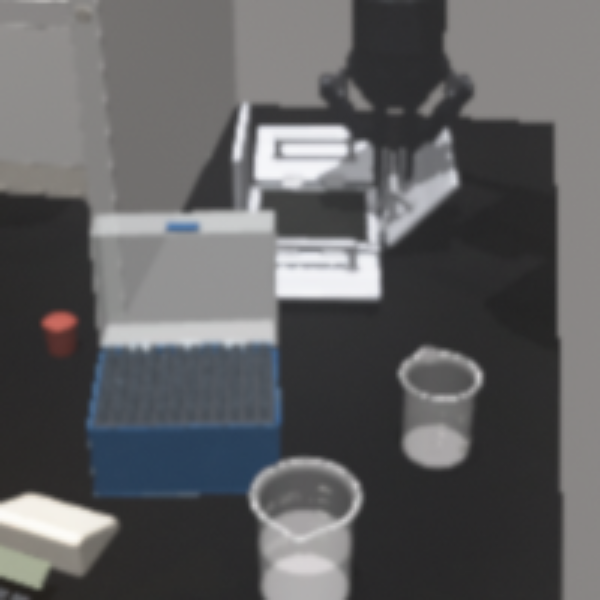

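Request:
{"name": "arm_command", "arguments": {
  "increments": [
    [[0,0,0],[0,0,0],-0.7],
    [[-0.02,0,0],[0,0,0],-0.6],
    [[-0.1,0,0],[0,0,0],-0.6],
    [[-0.2,0,0],[0,0,0],-0.6],
    [[-0.15,-0.1,0],[0,0,0],-1],
    [[0,-0.2,0],[0,0,0],-1],
    [[0,-0.15,0],[0,0,0],-1],
    [[0,0,0],[0,0,0],-1]
  ]
}}

```text
t: 8.43
tcp_pos: [0.3734, -0.2415, 0.1366]
orientation: [[0.001, 0.991, 0.135], [-0.001, 0.135, -0.991], [-1.0, 0.001, 0.001]]
ft_force: [0.7, 0.1, 0.5]
grip_width: -0.0003
```

```bash
python3 - <<'E'
from h import *
from bench import grab_frame,sensors
im,d=grab_frame("wrist"); cv2.imwrite("pics/w4.png",im)
s=sensors.state();p=[0.5305,-0.2217,0.1374];c,q=np.cos(p[2]),np.sin(p[2]);X,Y=s['tcp_pos'][:2]-p[:2];print(c*X+q*Y,-q*X+c*Y,s['tcp_pos'])
E
```

```text
-0.15689394038126098 0.0012020946094782464 [ 0.37492006 -0.2419987   0.13658786]
```

View pics/w4.png

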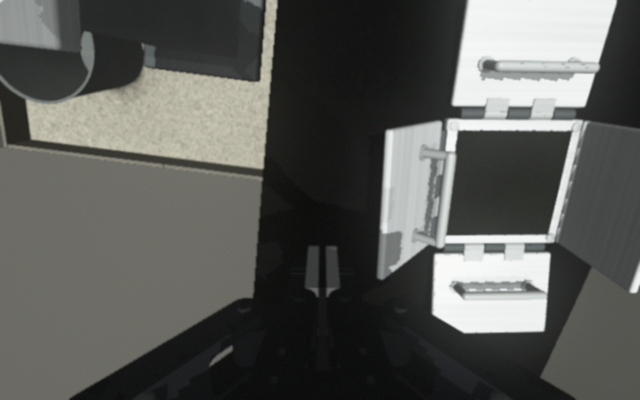

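Request:
{"name": "arm_command", "arguments": {
  "increments": [
    [[0.2,0,0],[0,0,0],-1],
    [[0.2,0,0],[0,0,0],-1],
    [[0.057,0,0],[0,0,0],-1],
    [[0,0,0],[0,0,0],-1],
    [[0,0.06,0],[0,0,0],-1],
    [[0,0.06,0],[0,0,0],-1],
    [[-0.005,0.04,0],[0,0,0],-1],
    [[-0.005,0.04,0],[0,0,0],-1],
    [[-0.005,0.04,0],[0,0,0],-1],
    [[-0.005,0.04,0],[0,0,0],-1],
    [[-0.005,0.03,0],[0,0,0],-1],
    [[-0.005,0.03,0],[0,0,0],-1],
    [[-0.005,0.02,0],[0,0,0],-1],
    [[0,0,0],[0,0,0],-1]
  ]
}}

```text
t: 10.22
tcp_pos: [0.4483, -0.2318, 0.0525]
orientation: [[0.004, 0.991, 0.136], [-0.0, 0.136, -0.991], [-1.0, 0.004, 0.001]]
ft_force: [-1.7, 3.3, 13.1]
grip_width: -0.0003
```

```bash
cat > tp.py <<'E'
from h import *
from bench import grab_frame,sensors
def look(n,crop=True):
    s=sensors.state();p=[0.5305,-0.2217,0.1374];c,q=np.cos(p[2]),np.sin(p[2]);X,Y=s['tcp_pos'][:2]-p[:2];print(s['t'],'tray',c*X+q*Y,-q*X+c*Y,s['tcp_pos'],s['ft_force'],s['grip_width'],s['joint_positions'].round(2))
    if not n: return
    im,d=grab_frame("wrist"); a=im
    im,d=grab_frame("scene"); b=cv2.resize(im[120:220,300:440],(560,400),interpolation=cv2.INTER_CUBIC)
    cv2.imwrite(f"pics/{n}.png",cv2.resize(np.hstack([a,b]),(800,267),interpolation=cv2.INTER_AREA))
E
python3 -c "from tp import *;look('n5')"
```

```text
10.225 tray -0.08278255430662462 0.0012318806955444878 [ 0.4483289  -0.2318183   0.05249961] [-1.66282295  3.3486868  13.07979613] -0.0003320605322179183 [-0.62  0.34  1.91  0.    0.88 -0.76]
```

View pics/n5.png

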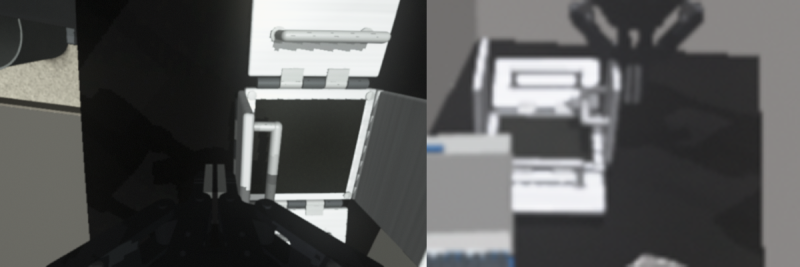

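Request:
{"name": "arm_command", "arguments": {
  "increments": [
    [[-0.05,-0.01,0],[0,0,0],-1],
    [[-0.05,0,0],[0,0,0],-1],
    [[0,0.02,0],[0,0,0],-1],
    [[0,0.02,0],[0,0,0],-1],
    [[0,0,0],[0,0,0],-1]
  ]
}}

```text
t: 10.95
tcp_pos: [0.4524, -0.2311, 0.0704]
orientation: [[-0.0, 0.991, 0.137], [0.0, 0.137, -0.991], [-1.0, -0.0, -0.0]]
ft_force: [-0.4, -0.2, 0.4]
grip_width: 0.0003
```

```bash
python3 -c "from tp import *;look('n6')"
```

```text
10.95 tray -0.07859754914053842 0.0014159147734608205 [ 0.45244926 -0.23106279  0.0703974 ] [-0.44568368 -0.17068355  0.40867006] 0.0003151714145377785 [-0.61  0.32  1.88  0.    0.93 -0.75]
```

View pics/n6.png

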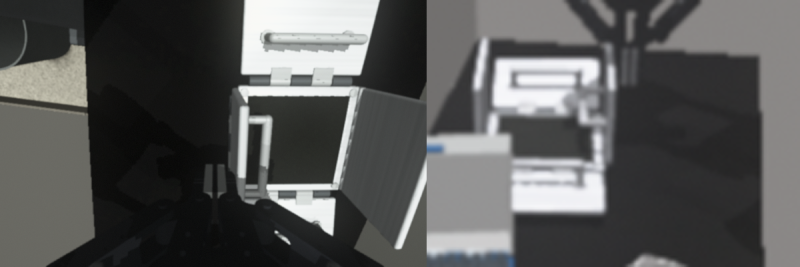

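Not yet in contact; push further in small steps.

Request:
{"name": "arm_command", "arguments": {
  "increments": [
    [[0,0.02,0],[0,0,0],-1],
    [[0,0.02,0],[0,0,0],-1],
    [[0,0,0],[0,0,0],-1]
  ]
}}

```text
t: 11.42
tcp_pos: [0.4545, -0.2304, 0.0704]
orientation: [[-0.012, 0.99, 0.14], [-0.0, 0.14, -0.99], [-1.0, -0.012, -0.001]]
ft_force: [-14.1, -5.5, 7.7]
grip_width: -0.0001
```

Request:
{"name": "arm_command", "arguments": {
  "increments": [
    [[0,0.01,0],[0,0,0],-1],
    [[0,0,0],[0,0,0],-1]
  ]
}}

```text
t: 11.68
tcp_pos: [0.4546, -0.2304, 0.0704]
orientation: [[-0.015, 0.99, 0.14], [-0.001, 0.14, -0.99], [-1.0, -0.015, -0.001]]
ft_force: [-17.1, -6.9, 10.3]
grip_width: -0.0
```

```bash
python3 -c "from tp import *;look('n7')"
```

```text
11.675 tray -0.0763320714360983 0.0017687237766015 [ 0.45464506 -0.230403    0.07043342] [-17.05891083  -6.89534164  10.28489876] -2.5102113935525322e-05 [-0.6   0.33  1.87 -0.01  0.95 -0.73]
```

View pics/n7.png

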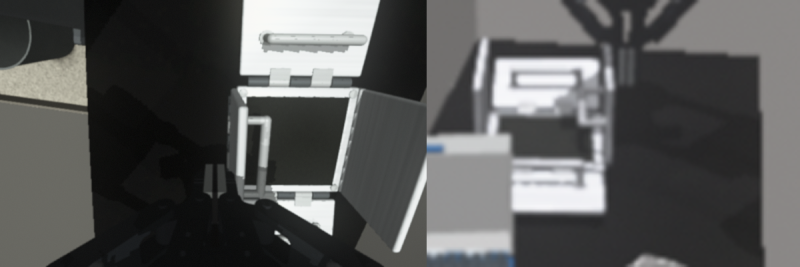

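Request:
{"name": "arm_command", "arguments": {
  "increments": [
    [[0,-0.07,0],[0,0,0],-1],
    [[-0.25,0,0],[0,0,0],0],
    [[-0.25,0,0],[0,0,0],0],
    [[-0.15,0,0],[-0.0575,0,0],0],
    [[0,0,0],[-0.0575,0,0],0],
    [[0,0,0],[-0.0575,0,0],0],
    [[0,0,0],[-0.0575,0,0],0],
    [[0,0,0],[-0.0575,0,0],0],
    [[0,0,0],[-0.0575,0,0],0],
    [[0,0,0],[-0.0575,0,0],0],
    [[0,0,0],[-0.0575,0,0],0],
    [[0,0,0],[-0.04,0,0],0],
    [[0,0.16,0.15],[0,0,0],0],
    [[0,0.16,0.15],[0,0,0],0],
    [[0,0.16,0.15],[0,0,0],0],
    [[0,0,0],[0,0,0],0],
    [[0,0,0],[0,0,0],0]
  ]
}}

```text
t: 13.9
tcp_pos: [0.524, -0.1243, 0.2005]
orientation: [[-0.0, -0.137, 0.991], [-0.0, 0.991, 0.137], [-1.0, -0.0, -0.0]]
ft_force: [-0.3, 0.4, -0.4]
grip_width: 0.0424
```

```bash
python3 - <<'E'
from tp import *
from bench import calibration,spot_point
look('')
from h import *
s=sensors.state(); print(s['orientation'].round(3).tolist())
cal=calibration("wrist"); im,d=grab_frame("wrist"); cv2.imwrite("pics/w8.png",im)
print(proj(tw([0.5305,-0.2217,0.1374],[0,.098,.031]),cal),spot_point("wrist","wall_left_bar")[:2])
E
```

```text
13.9 tray 0.006891355975471708 0.09734523173676043 [ 0.52399322 -0.12432831  0.20051276] [-0.28816263  0.39302285 -0.41942809] 0.04241539511460072 [-0.36  0.24  1.63 -0.    1.27 -2.07]
[[-0.0, -0.137, 0.991], [-0.0, 0.991, 0.137], [-1.0, -0.0, -0.0]]
[[321.36930097 166.37243314]] [{'point': [219.0, 131.8], 'score': 0.46}]
```

View pics/w8.png

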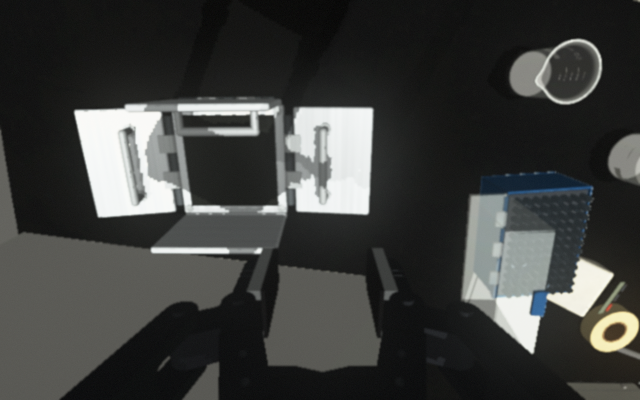

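Request:
{"name": "arm_command", "arguments": {
  "increments": [
    [[0.2,0.011,-0.035],[0,0,0],0],
    [[0.2,0,0],[0,0,0],0],
    [[0.2,0,0],[0,0,0],0],
    [[0.2,0,0],[0,0,0],0],
    [[0.05,0,0],[0,0,0],0],
    [[0,0,0],[0,0,0],0]
  ]
}}

```text
t: 14.75
tcp_pos: [0.5169, -0.1237, 0.0309]
orientation: [[-0.0, -0.136, 0.991], [0.0, 0.991, 0.136], [-1.0, 0.0, -0.0]]
ft_force: [0.0, -1.1, 0.6]
grip_width: 0.0424
```

```bash
python3 - <<'E'
from tp import *
from bench import calibration
look('')
cal=calibration("wrist"); im,d=grab_frame("wrist"); cv2.imwrite("pics/w9.png",im)
print(proj(sensors.state()['tcp_pos'],cal))
E
```

```text
14.75 tray -2.8326047634441923e-05 0.098895633686891 [ 0.5169264  -0.12374029  0.03090258] [ 0.00982017 -1.12592368  0.59334981] 0.04238726658666312 [-0.37  0.4   1.88  0.    0.86 -2.07]
[[318.62532619 263.91536838]]
```

View pics/w9.png

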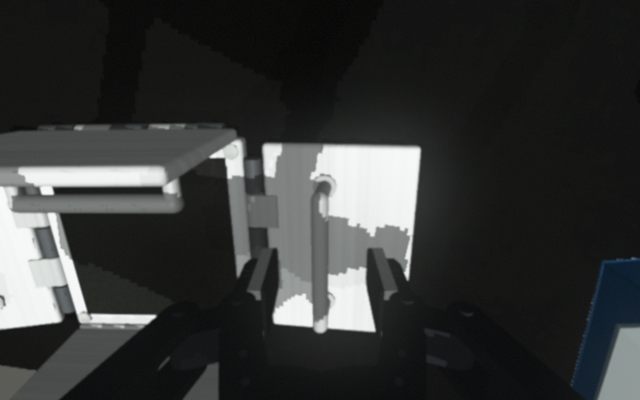

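Request:
{"name": "arm_command", "arguments": {
  "increments": [
    [[0.047,0,0.005],[0,0,0],0],
    [[0,0,0],[0,0,0],0],
    [[0,0,0],[0,0,0],-1],
    [[0,0,0],[0,0,0],-1],
    [[0,0,0],[0,0,0],-1],
    [[0,0,0],[0,0,0],-1],
    [[0,0,0],[0,0,0],-1]
  ],
  "newtons": 25
}}

```text
t: 15.68
tcp_pos: [0.5184, -0.1241, 0.0214]
orientation: [[0.001, -0.137, 0.991], [-0.002, 0.991, 0.137], [-1.0, -0.002, 0.001]]
ft_force: [0.8, -5.7, -2.7]
grip_width: 0.0065
```

Request:
{"name": "arm_command", "arguments": {
  "increments": [
    [[-0.0161,-0.0112,0],[0,0,0],-1],
    [[-0.015,-0.0126,0],[0,0,0],-1],
    [[-0.014,-0.0138,0],[0,0,0],-1],
    [[-0.0127,-0.015,0],[0,0,0],-1],
    [[-0.0113,-0.016,0],[0,0,0],-1],
    [[-0.0099,-0.017,0],[0,0,0],-1],
    [[-0.0084,-0.0178,0],[0,0,0],-1],
    [[-0.006,-0.0184,0],[0,0,0],-1],
    [[-0.003,-0.0189,0],[0,0,0],-1],
    [[0,0,0],[0,0,0],-1]
  ]
}}

```text
t: 16.92
tcp_pos: [0.5218, -0.1502, 0.0405]
orientation: [[-0.0, -0.136, 0.991], [0.001, 0.991, 0.136], [-1.0, 0.001, 0.0]]
ft_force: [3.7, 2.1, -14.0]
grip_width: 0.0066
```

```bash
python3 -c "from tp import *;look('n10')"
```

```text
16.925 tray 0.0011734576143010312 0.07198661929507279 [ 0.52180253 -0.1502311   0.04047956] [  3.73384594   2.11519809 -13.95482542] 0.006586510996917862 [-0.41  0.4   1.84  0.    0.9  -2.12]
```

View pics/n10.png

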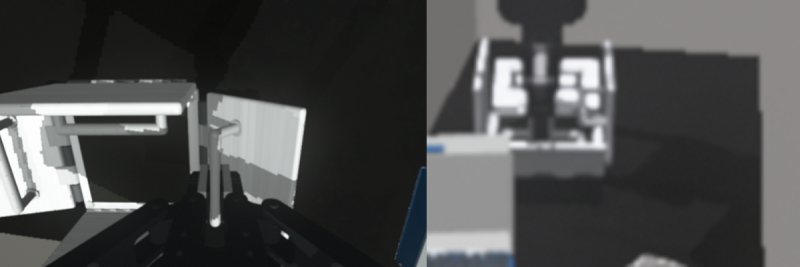

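Request:
{"name": "arm_command", "arguments": {
  "increments": [
    [[0,0,0],[0,0,0],-0.7],
    [[-0.02,0,0],[0,0,0],-0.6],
    [[-0.1,0,0],[0,0,0],-0.6],
    [[-0.2,0,0],[0,0,0],-0.6],
    [[-0.15,0.07,0],[0,0,0],-1],
    [[0,0.15,0],[0,0,0],-1],
    [[0,0.15,0],[0,0,0],-1],
    [[0,0,0],[0,0,0],-1]
  ]
}}

```text
t: 18.02
tcp_pos: [0.5109, -0.0762, 0.136]
orientation: [[0.001, -0.139, 0.99], [-0.0, 0.99, 0.139], [-1.0, -0.0, 0.001]]
ft_force: [0.1, 0.1, -0.5]
grip_width: 0.0003
```

```bash
python3 -c "from tp import *;look('n11')"
```

```text
18.025 tray 0.0005344489130623825 0.14679675889444535 [ 0.51092294 -0.07621353  0.13601912] [ 0.12565175  0.0910373  -0.50914886] 0.0002511162255088584 [-0.28  0.26  1.78 -0.    1.1  -1.99]
```

View pics/n11.png

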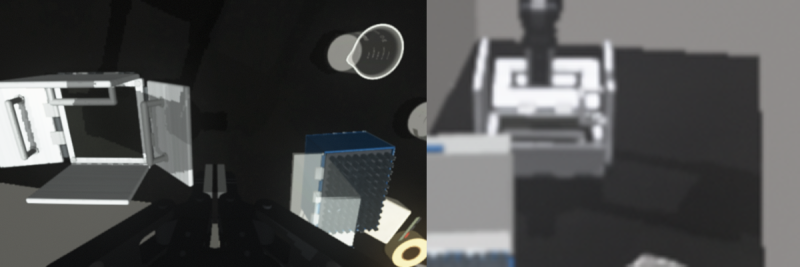

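Request:
{"name": "arm_command", "arguments": {
  "increments": [
    [[0.2,0,0],[0,0,0],-1],
    [[0.2,0,0],[0,0,0],-1],
    [[0.055,0,0],[0,0,0],-1],
    [[0,0,0],[0,0,0],-1],
    [[0,-0.04,0],[0,0,0],-1],
    [[-0.01,-0.04,0],[0,0,0],-1],
    [[-0.015,-0.04,0],[0,0,0],-1],
    [[-0.02,-0.04,0],[0,0,0],-1],
    [[-0.02,-0.04,0],[0,0,0],-1],
    [[-0.02,-0.03,0],[0,0,0],-1],
    [[-0.02,-0.03,0],[0,0,0],-1],
    [[-0.015,-0.03,0],[0,0,0],-1],
    [[-0.005,-0.02,0],[0,0,0],-1],
    [[0,0,0],[0,0,0],-1]
  ]
}}

```text
t: 19.88
tcp_pos: [0.5203, -0.1395, 0.0687]
orientation: [[0.0, -0.137, 0.991], [-0.001, 0.991, 0.137], [-1.0, -0.001, 0.0]]
ft_force: [-0.5, -0.0, 0.7]
grip_width: 0.0001
```

Request:
{"name": "arm_command", "arguments": {
  "increments": [
    [[0,-0.02,0],[0,0,0],-1],
    [[0,-0.02,0],[0,0,0],-1],
    [[0,0,0],[0,0,0],-1]
  ]
}}

```text
t: 20.25
tcp_pos: [0.5207, -0.143, 0.0687]
orientation: [[-0.001, -0.135, 0.991], [0.007, 0.991, 0.135], [-1.0, 0.008, -0.0]]
ft_force: [0.2, 11.6, 4.8]
grip_width: 0.0
```

```bash
python3 -c "from tp import *;look('n12')"
```

```text
20.25 tray 0.001069453030020857 0.07926496975214199 [ 0.5207026  -0.14303559  0.06874569] [ 0.24040453 11.61451071  4.77738306] 9.069559122849823e-06 [-0.4   0.37  1.81  0.01  0.96 -2.11]
```

View pics/n12.png

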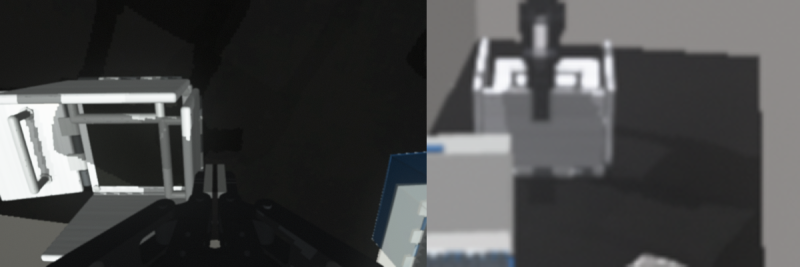

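Request:
{"name": "arm_command", "arguments": {
  "increments": [
    [[0,-0.015,0],[0,0,0],-1],
    [[0,0,0],[0,0,0],-1]
  ]
}}

```text
t: 20.6
tcp_pos: [0.5207, -0.1432, 0.0688]
orientation: [[-0.002, -0.134, 0.991], [0.012, 0.991, 0.134], [-1.0, 0.012, -0.0]]
ft_force: [-0.2, 19.3, 7.0]
grip_width: 0.0
```

Request:
{"name": "arm_command", "arguments": {
  "increments": [
    [[0,0.07,0],[0,0,0],-1],
    [[-0.25,0,0],[0,0,0],0],
    [[-0.25,0,0],[0,0,0],0],
    [[-0.15,0,0],[0,0,0],0],
    [[0,-0.19,0],[0,0,0],0],
    [[0,-0.19,0],[0,0,0],0],
    [[0,-0.19,0],[0,0,0],0],
    [[0,-0.19,0],[0,0,0],0],
    [[0,-0.18,0],[0,0,0],0],
    [[0,0,0],[0,0,0],0],
    [[0,0,0],[0,0,0],0]
  ]
}}

```text
t: 21.98
tcp_pos: [0.5451, -0.3219, 0.1982]
orientation: [[-0.001, -0.137, 0.991], [0.001, 0.991, 0.137], [-1.0, 0.001, -0.001]]
ft_force: [0.5, 0.8, -0.2]
grip_width: 0.043
```

```bash
python3 - <<'E'
from tp import *
from bench import calibration
look('')
cal=calibration("wrist"); im,d=grab_frame("wrist"); cv2.imwrite("pics/w13.png",im)
print(proj(tw([0.5305,-0.2217,0.1374],[0,-.098,.031]),cal))
E
```

```text
21.975 tray 0.0007378748409677637 -0.10128513214843173 [ 0.54510375 -0.3219295   0.19824821] [ 0.45547925  0.80433485 -0.15082904] 0.04298635740021806 [-0.64  0.38  1.43  0.    1.33 -2.35]
[[323.88284503 173.14922155]]
```

View pics/w13.png

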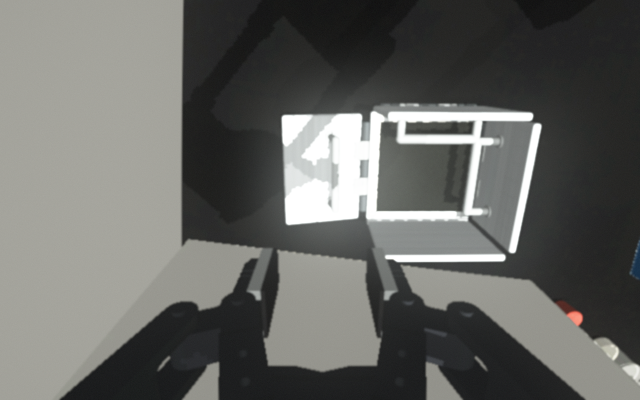

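Request:
{"name": "arm_command", "arguments": {
  "increments": [
    [[0.2,0.03,0],[0,0,0],0],
    [[0.2,0,0],[0,0,0],0],
    [[0.2,0,0],[0,0,0],0],
    [[0.15,0,0],[0,0,0],0],
    [[0,0,0],[0,0,0],0]
  ]
}}

```text
t: 22.65
tcp_pos: [0.5429, -0.3139, 0.0466]
orientation: [[-0.005, -0.138, 0.99], [0.004, 0.99, 0.138], [-1.0, 0.004, -0.004]]
ft_force: [-0.9, 0.2, 1.0]
grip_width: 0.0423
```

```bash
python3 - <<'E'
from tp import *
from bench import calibration
look('')
cal=calibration("wrist"); im,d=grab_frame("wrist"); cv2.imwrite("pics/w14.png",im)
print(proj(tw([0.5305,-0.2217,0.1374],[0,-.098,.031]),cal),proj(sensors.state()['tcp_pos'],cal))
E
```

```text
22.65 tray -0.0002985792579461126 -0.09300660707864253 [ 0.54294317 -0.31387096  0.04655597] [-0.8519435   0.17250008  0.99696027] 0.04226018222750645 [-0.64  0.5   1.64  0.    1.01 -2.34]
[[310.00719481 247.45547263]] [[316.36190525 265.7413112 ]]
```

View pics/w14.png

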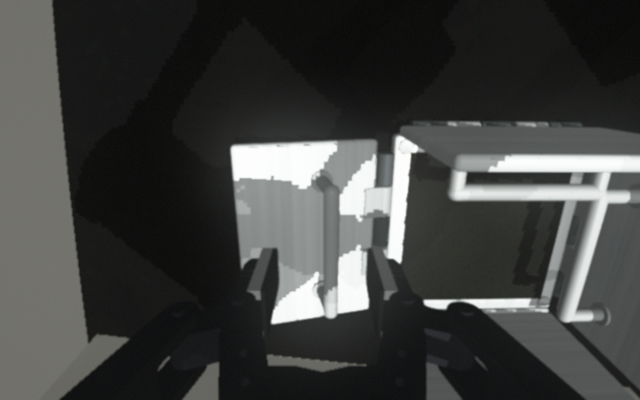

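Request:
{"name": "arm_command", "arguments": {
  "increments": [
    [[0.075,0.02,0],[0,0,0],0],
    [[0,0,0],[0,0,0],0],
    [[0,0,0],[0,0,0],0]
  ]
}}

```text
t: 23.08
tcp_pos: [0.5444, -0.3124, 0.0343]
orientation: [[0.001, -0.137, 0.991], [-0.001, 0.991, 0.137], [-1.0, -0.001, 0.001]]
ft_force: [0.1, 0.5, -0.1]
grip_width: 0.0429
```

```bash
python3 - <<'E'
from tp import *
look('')
im,d=grab_frame("wrist"); cv2.imwrite("pics/w15.png",im)
E
```

```text
23.075 tray 0.0013808000103367885 -0.09176041533581712 [ 0.54443603 -0.31240649  0.03427137] [ 0.07312218  0.49940768 -0.11893673] 0.04288615714822233 [-0.63  0.51  1.65  0.    0.97 -2.34]
```

View pics/w15.png

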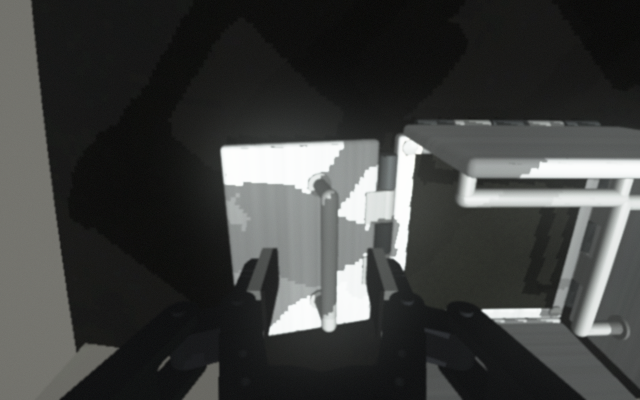

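Request:
{"name": "arm_command", "arguments": {
  "increments": [
    [[0.062,0.015,0],[0,0,0],0],
    [[0,0,0],[0,0,0],0],
    [[0,0,0],[0,0,0],-1],
    [[0,0,0],[0,0,0],-1],
    [[0,0,0],[0,0,0],-1],
    [[0,0,0],[0,0,0],-1],
    [[0,0,0],[0,0,0],-1]
  ]
}}

```text
t: 24.0
tcp_pos: [0.5439, -0.3102, 0.0215]
orientation: [[0.001, -0.137, 0.991], [-0.001, 0.991, 0.137], [-1.0, -0.002, 0.0]]
ft_force: [-1.1, -3.8, 0.7]
grip_width: 0.0069
```

```bash
python3 -c "from tp import *;look('n16')"
```

```text
24.0 tray 0.0011648201296998763 -0.08949415884850619 [ 0.54391169 -0.31019117  0.0215037 ] [-1.11193035 -3.82431698  0.65791478] 0.0068863019764906375 [-0.63  0.53  1.67 -0.    0.94 -2.34]
```

View pics/n16.png

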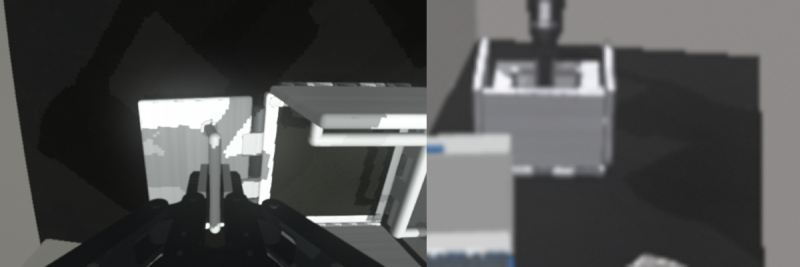

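Request:
{"name": "arm_command", "arguments": {
  "increments": [
    [[0,0,0],[0,0,0],-0.6],
    [[0,0,0],[0,0,0],-0.6],
    [[-0.045,0,0],[0,0,0],-0.6],
    [[0,0,0],[0,0,0],-0.6],
    [[0,0,0],[0,0,0],-1],
    [[0,0,0],[0,0,0],-1],
    [[0,0,0],[0,0,0],-1],
    [[0,0,0],[0,0,0],-1]
  ],
  "newtons": 25
}}

```text
t: 25.1
tcp_pos: [0.5442, -0.3102, 0.0308]
orientation: [[0.001, -0.137, 0.991], [-0.002, 0.991, 0.137], [-1.0, -0.002, 0.001]]
ft_force: [-0.5, -4.1, 4.2]
grip_width: 0.0068
```

Request:
{"name": "arm_command", "arguments": {
  "increments": [
    [[-0.0124,0.0152,0],[0,0,0],-1],
    [[-0.011,0.0162,0],[0,0,0],-1],
    [[-0.0096,0.0171,0],[0,0,0],-1],
    [[-0.008,0.0179,0],[0,0,0],-1],
    [[-0.006,0.0185,0],[0,0,0],-1],
    [[-0.003,0.019,0],[0,0,0],-1],
    [[0,0,0],[0,0,0],-1]
  ]
}}

```text
t: 25.98
tcp_pos: [0.5421, -0.2934, 0.0428]
orientation: [[0.004, -0.139, 0.99], [-0.009, 0.99, 0.139], [-1.0, -0.01, 0.002]]
ft_force: [-3.5, -9.8, 10.4]
grip_width: 0.0066
```

```bash
python3 -c "from tp import *;look('n17')"
```

```text
25.975 tray 0.0016656696709435159 -0.07259881145566704 [ 0.54209369 -0.29338646  0.04281125] [-3.49371987 -9.81000442 10.4209802 ] 0.006646453586168194 [-0.61  0.49  1.68 -0.01  0.97 -2.31]
```

View pics/n17.png

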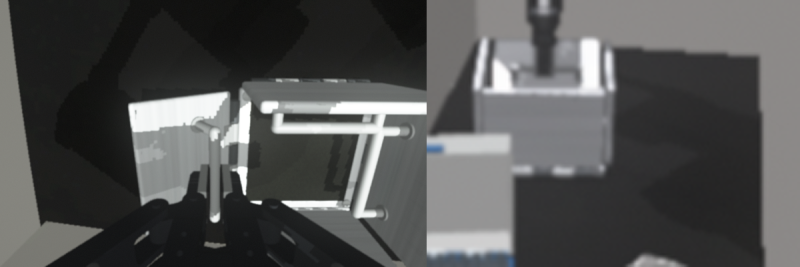

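Request:
{"name": "arm_command", "arguments": {
  "increments": [
    [[0,0,0],[0,0,0],-0.7],
    [[-0.02,0,0],[0,0,0],-0.6],
    [[-0.1,0,0],[0,0,0],-0.6],
    [[-0.2,0,0],[0,0,0],-0.6],
    [[-0.25,0,0],[0,0,0],-1],
    [[-0.2,0,0],[0,0,0],-1],
    [[0,0,0],[0.0556,0,0],-1],
    [[0,0,0],[0.0556,0,0],-1],
    [[0,0,0],[0.0556,0,0],-1],
    [[0,0,0],[0.0556,0,0],-1],
    [[0,0,0],[0.0556,0,0],-1],
    [[0,0,0],[0.0556,0,0],-1],
    [[0,0,0],[0.0556,0,0],-1],
    [[0,0,0],[0.0556,0,0],-1],
    [[0,0,0],[0.0556,0,0],-1],
    [[0,0,0],[0,0,0],-1],
    [[0,0,0],[0,0,0],-1]
  ]
}}

```text
t: 28.2
tcp_pos: [0.5405, -0.2878, 0.1936]
orientation: [[-0.001, 0.99, 0.138], [0.002, 0.138, -0.99], [-1.0, -0.001, -0.002]]
ft_force: [0.6, 0.2, 0.9]
grip_width: 0.0004
```

```bash
python3 -c "from tp import *;look('n18')"
```

```text
28.2 tray 0.0008222160235521435 -0.06685793045731242 [ 0.54047187 -0.28781521  0.19356819] [0.64458043 0.1565877  0.86515434] 0.00041297350116931 [-0.6   0.35  1.48  0.    1.31 -0.74]
```

View pics/n18.png

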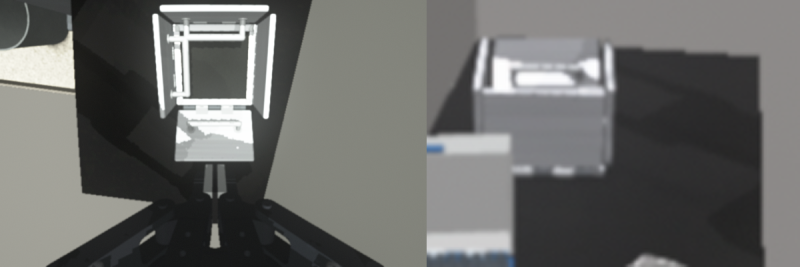

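Request:
{"name": "arm_command", "arguments": {
  "increments": [
    [[0,0,0.2],[0,0,0],-1],
    [[0,0,0.185],[0,0,0],-1],
    [[0.2,0,0],[0,0,0],-1],
    [[0.15,0,0],[0,0,0],-1],
    [[0,0,0],[0,0,0],-1],
    [[0,0,0],[0,0,0],-1]
  ]
}}

```text
t: 29.05
tcp_pos: [0.5519, -0.3654, 0.1254]
orientation: [[0.001, 0.991, 0.136], [-0.001, 0.136, -0.991], [-1.0, 0.001, 0.001]]
ft_force: [-0.0, -0.5, -0.6]
grip_width: -0.0002
```

```bash
python3 - <<'E'
from tp import *
from bench import calibration
look('')
cal=calibration("wrist"); im,d=grab_frame("wrist"); cv2.imwrite("pics/w19.png",im)
v,u=np.mgrid[0:400,0:640]
K=np.array(cal['K'])
n=cv2.undistortPoints(np.stack([u,v],-1).reshape(-1,1,2).astype(float),K,np.array(cal['dist_coeffs'])).reshape(400,640,2)
P=np.dstack([n,np.ones((400,640))])*d[...,None]
T=np.array(cal['pose']); W=P@T[:3,:3].T+T[:3,3]
p=[0.5305,-0.2217,0.1374]; c,s=np.cos(p[2]),np.sin(p[2])
X=W[...,0]-p[0];Y=W[...,1]-p[1]; tx=c*X+s*Y; ty=-s*X+c*Y; tz=W[...,2]
m=(d>0)&(abs(tx+.045)<.006)&(tz>.012)
for y0 in np.arange(-.14,-.05,.01):
    k=m&(abs(ty-y0)<.003)
    if k.sum()>3: print(round(y0,3),k.sum(),np.median(tz[k]).round(4))
E
```

```text
29.05 tray 0.0015632745307800969 -0.1452958628617521 [ 0.55194944 -0.3654124   0.12538631] [-0.00512494 -0.50477692 -0.59525442] -0.00016106554715863327 [-0.69  0.47  1.47  0.    1.2  -0.83]
-0.14 56 0.2053
-0.13 2436 0.2033
-0.12 74 0.0628
-0.11 199 0.0581
-0.1 177 0.0496
-0.09 174 0.0405
-0.08 161 0.0319
-0.07 108 0.0231
-0.06 102 0.0153
```

View pics/w19.png

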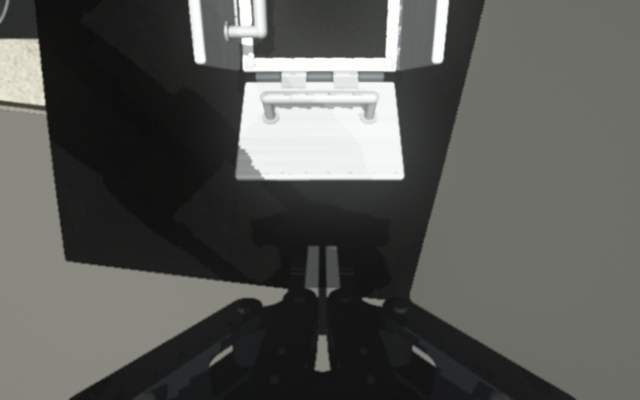

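Request:
{"name": "arm_command", "arguments": {
  "increments": [
    [[0.2,0,0],[0,0,0],-1],
    [[0.2,0,0],[0,0,0],-1],
    [[0.025,0,0],[0,0,0],-1],
    [[0,0,0],[0,0,0],-1],
    [[0,0,-0.04],[0,0,0],-1],
    [[-0.01,0,-0.04],[0,0,0],-1],
    [[-0.015,0,-0.04],[0,0,0],-1],
    [[-0.02,0,-0.04],[0,0,0],-1],
    [[-0.02,0,-0.04],[0,0,0],-1],
    [[-0.02,0,-0.03],[0,0,0],-1],
    [[-0.02,0,-0.03],[0,0,0],-1],
    [[-0.02,0,-0.03],[0,0,0],-1],
    [[-0.015,0,-0.02],[0,0,0],-1],
    [[0,0,0],[0,0,0],-1]
  ]
}}

```text
t: 30.85
tcp_pos: [0.5426, -0.3028, 0.0673]
orientation: [[-0.001, 0.991, 0.136], [0.001, 0.136, -0.991], [-1.0, -0.0, -0.001]]
ft_force: [-0.1, -0.0, -0.2]
grip_width: 0.0002
```

Request:
{"name": "arm_command", "arguments": {
  "increments": [
    [[0,0,-0.02],[0,0,0],-1],
    [[0,0,-0.015],[0,0,0],-1],
    [[0,0,0],[0,0,0],-1]
  ]
}}

```text
t: 31.22
tcp_pos: [0.5419, -0.2963, 0.0672]
orientation: [[-0.0, 0.991, 0.136], [0.0, 0.136, -0.991], [-1.0, 0.0, -0.0]]
ft_force: [-0.4, -0.4, 0.6]
grip_width: 0.0001
```

```bash
python3 -c "from tp import *;look('n20')"
```

```text
31.225 tray 0.0010560134746086074 -0.07549170400828432 [ 0.54188602 -0.29633559  0.06721273] [-0.44895255 -0.3980064   0.5917596 ] 0.00013576601946523525 [-0.61  0.47  1.64  0.    1.03 -0.75]
```

View pics/n20.png

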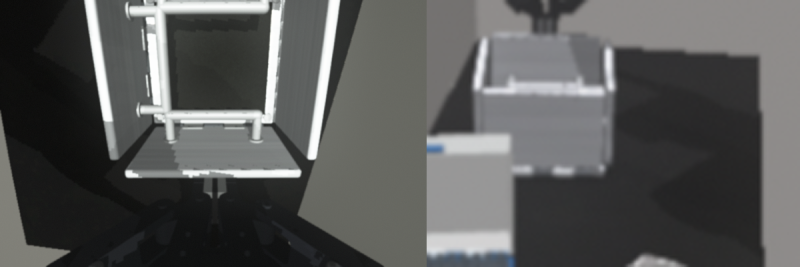

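Request:
{"name": "arm_command", "arguments": {
  "increments": [
    [[0,0,-0.015],[0,0,0],-1],
    [[0,0,-0.01],[0,0,0],-1],
    [[0,0,0],[0,0,0],-1]
  ]
}}

```text
t: 31.7
tcp_pos: [0.5412, -0.292, 0.0673]
orientation: [[0.0, 0.991, 0.136], [-0.001, 0.136, -0.991], [-1.0, 0.0, 0.001]]
ft_force: [-0.1, -2.5, -0.6]
grip_width: -0.0002
```

Request:
{"name": "arm_command", "arguments": {
  "increments": [
    [[0,0,-0.01],[0,0,0],-1],
    [[0,0,0],[0,0,0],-1]
  ]
}}

```text
t: 31.95
tcp_pos: [0.5413, -0.292, 0.0674]
orientation: [[0.001, 0.991, 0.136], [-0.004, 0.136, -0.991], [-1.0, 0.0, 0.004]]
ft_force: [-1.1, -7.6, -2.0]
grip_width: -0.0
```

Request:
{"name": "arm_command", "arguments": {
  "increments": [
    [[0,0,-0.015],[0,0,0],-1],
    [[0,0,0],[0,0,0],-1],
    [[0,0,0.08],[0,0,0],-1],
    [[-0.25,0,0.03],[0,0,0],-1],
    [[-0.25,0,0],[0,0,0],-1],
    [[-0.25,0,0],[0,0,0],-1],
    [[-0.2,-0.1,-0.1],[0,0,0],-1],
    [[0,-0.2,-0.1],[0,0,0],-1],
    [[0,-0.2,-0.1],[0,0,0],-1],
    [[0,0,0],[0,0,0],-1],
    [[0,0,0],[0,0,0],-1]
  ]
}}

```text
t: 33.33
tcp_pos: [0.4369, -0.2626, 0.2575]
orientation: [[0.001, 0.991, 0.135], [0.0, 0.135, -0.991], [-1.0, 0.001, -0.0]]
ft_force: [0.2, 0.2, -0.2]
grip_width: -0.0002
```

```bash
python3 - <<'E'
from tp import *
from bench import calibration
look('n21')
im,d=grab_frame("top"); cal=calibration("top")
cv2.imwrite("pics/t21.png",cv2.resize(im[140:260,290:450],(800,600),interpolation=cv2.INTER_CUBIC))
cal=calibration("wrist"); im,d=grab_frame("wrist"); cv2.imwrite("pics/w21.png",im)
v,u=np.mgrid[0:400,0:640]; K=np.array(cal['K'])
n=cv2.undistortPoints(np.stack([u,v],-1).reshape(-1,1,2).astype(float),K,np.array(cal['dist_coeffs'])).reshape(400,640,2)
P=np.dstack([n,np.ones((400,640))])*d[...,None]
T=np.array(cal['pose']); W=P@T[:3,:3].T+T[:3,3]
p=[0.5305,-0.2217,0.1374]; c,s=np.cos(p[2]),np.sin(p[2])
X=W[...,0]-p[0];Y=W[...,1]-p[1]; tx=c*X+s*Y; ty=-s*X+c*Y; tz=W[...,2]
k=(tz>.086)&(tz<.105)&(d>0)
for nm,m,q in (("left",(abs(tx)<.04)&(ty>.03)&(ty<.1),ty),("right",(abs(tx)<.04)&(ty<-.03)&(ty>-.1),ty),("near",(abs(ty)<.04)&(tx<-.03)&(tx>-.1),tx),("far",(abs(ty)<.04)&(tx>.03)&(tx<.1),tx)):
    r=q[k&m]; print(nm,r.size,np.percentile(r,[5,50,95]).round(4) if r.size else '', np.median(tz[k&m]) if r.size else '')
E
```

```text
33.325 tray -0.09835482824205476 -0.027737531625417082 [ 0.43687128 -0.26264759  0.25750767] [ 0.18772796  0.15283848 -0.20736716] -0.00019420859722825624 [-0.68  0.16  1.59  0.    1.39 -0.81]
left 609 [0.0616 0.0641 0.0667] 0.09105643125290397
right 557 [-0.0579 -0.0544 -0.0524] 0.09080921054559582
near 567 [-0.0634 -0.0608 -0.0578] 0.09092643034993608
far 672 [0.0567 0.0584 0.0619] 0.09068967229753294
```

View pics/w21.png

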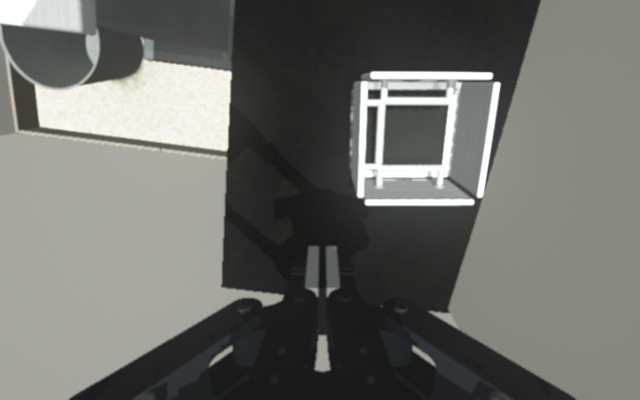

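View pics/t21.png

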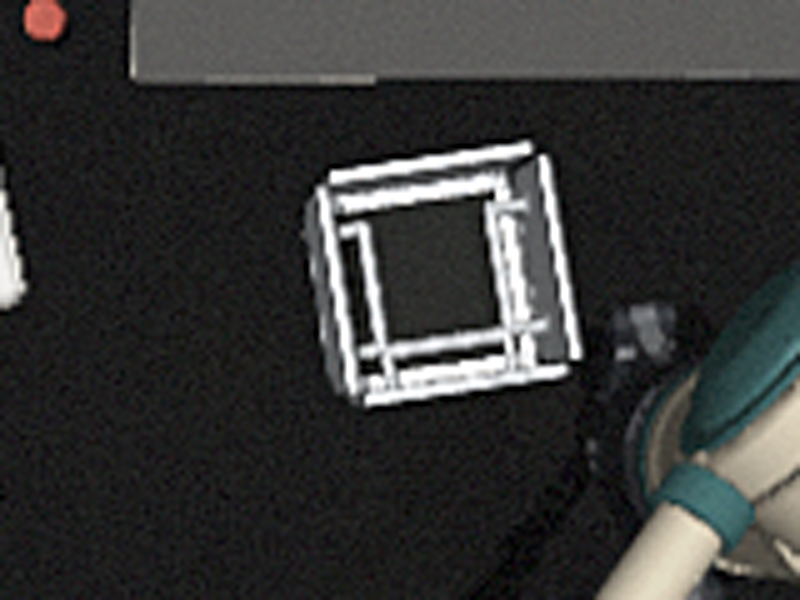

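```bash
python3 -c "
from bench import ticket,sensors
print(ticket.finish_job(), sensors.state()['t'])"
```

```text
the job is handed in; nothing more can be done
the job is handed in; nothing more can be done
```

I raised all three hinged walls to their stops and handed the job in at about 33.5 s. `finish_job()` gives no verdict, so I don't have a confirmed pass. I lifted each wall by its finger bar to roughly 40–45°, let go, and pushed it the rest of the way from outside with the closed fingers.

**Walls at their stops:** At the end of each push the arm stopped moving while the force kept rising: about 17 N on the near wall and 19 N on the left. I last read 7.6 N on the right wall, just before a final 3 mm push.

**Upright check:** In the last wrist-camera depth image, all the wall tops were at about 91 mm. Left to right they were 118.5 mm apart and near to far 119 mm, against a nominal 120 mm. An 8° lean would shift a wall top by about 12 mm.

**Robot clear:** At hand-in the gripper was at 0.26 m height, and the force reading was about zero.

**What disagreed or was not checked:**
- **Tray position:** Positions from the top-camera fit and the wrist camera differed by several millimetres, up to about 9 mm at the right bar. The right wall seemed to be already raised about 15° at the start, which my fit had assumed flat. I set each grasp from the wrist picture instead and re-gripped the right bar higher.
- **Near-wall push:** There was a brief 13 N upward force, probably from the gripper linkage resting on the wall edge. I cleared it by pushing from higher up.
- **Beakers and stopper:** I did not measure them again at the end. No gripper path came near them, and no unexplained contact forces showed up.

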